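# Open the combination padlock on the tool chest and hold it up

## Task

Open the combination padlock that lies, dial up, in the cradle on the tool chest: turn its dial anticlockwise to the end stop, then clockwise to the second click, and then pull the shackle straight out of the lock body until it stops. Lift the opened padlock off the cradle and its hook and finish while still holding it in the gripper, still and level with the dial up, at least 10 cm above the chest lid. Leave the other things where they are.

Things in the scene. Friction and masses are not known exactly. Their poses are not given: they have to be found in the camera images.
- chest: Fixed grey steel tool chest with closed flat lid, 328 (x) x 508 (y) x 100 mm high, standing on the bench; origin at the centre of its underside, so the lid's top is 100 mm above the origin. Its front (-x) faces the robot.
- cradle: Fixed dark steel cradle on the lid; origin on the lid top below the padlock's centre, -x the shackle's side. Base plate x -76 to 44, y +-38, 6 mm thick; four corner pads, tops at z = 22 mm, carry the padlock; corner stops (outer faces x +-36.5, y +-33.5, tops z = 30 mm) keep it from sliding or turning with 1.5 mm play but leave the middle 36 mm of its y sides free.
- hook_arm (a point): Middle of the top of the flat arm of the steel hook on the cradle, 50 mm above the lid, at x = -55.5 mm in the cradle frame. The arm is 29 (x) x 10 (y) x 5 mm on an 8 mm post at x = -46 mm inside the shackle's eye. It hangs over the closed bow, so the padlock cannot be lifted; with the shackle fully out it lifts straight up with 6 to 11 mm clearance all round.
- padlock: Loose brass combination padlock, dial up, 0.42 kg (0.33 to 0.55) with dial and shackle. Body 60 (x) x 54 (y) x 30 mm (z); origin at the centre of its underside. The shackle leaves the -x face. The y sides, 54 mm apart, can be gripped between the corner stops; under their middle are 16 mm of air down to the base plate.
- dial_top (a point): Centre of the top of the padlock's round black dial, on its axis, 53 mm above the padlock's origin. The dial is 42 mm across, its side 22 mm high, from 1 mm above the body's top up to this point. A white rib on top runs from near the axis to the edge; at the end stop it points to the padlock's -x, between the shackle's legs.
- dial (a joint): Dial angle, rad, growing clockwise seen from above. 0: anticlockwise end stop; spring clicks (it snaps in from within about 0.2 when let go) at 0.45 (first), 0.90 (second), 1.35 (third); clockwise stop 1.38. Starts in one of the three clicks. Turning takes up to about 0.1 N m. The shackle is free only at the second click (within 0.1), blocked elsewhere.
- shackle_bow (a point): Middle of the shackle's bow, on the rod's axis, 15 mm above the padlock's underside; 60.5 mm from the padlock's origin along its -x when closed, 82.5 when open. The shackle is a level U of 9 mm round steel rod: legs along x, axes at y = +-16 mm (41 mm over the outsides). Closed, 26 mm of leg shows between body and bow. Pinch it from above across the outsides of the legs.
- shackle (a joint): How far the shackle is pulled out along the padlock's -x, in m: 0 closed, 0.022 fully out at its stop. Friction about 1.5 N, it stays where it is left.
- jar: Glass screw jar with steel lid, 56 mm diameter, 75 mm high, standing on the lid to the -y side; a bystander. Origin at the centre of its underside.
- screwdriver: Screwdriver with a wooden handle, 190 mm long, lying on the lid to the +y side; a bystander. Origin at the middle of its underside.
- offcut: Wood offcut 100 x 45 x 35 mm on the bench beside the chest (+y); a bystander. Origin at the centre of its underside.
- glue: White glue bottle, 56 mm diameter, 160 mm high, on the bench beside the chest (-y); a bystander. Origin at the centre of its underside.

How it is judged:
By the outcome, as a careful person would: the job done as asked, in the order asked, and still so for the second after the job is handed in, while the arm keeps its last pose, push and grip.
It also fails if it takes over 64 s, if anything falls off the work surface, if the arm or the gripper's body presses on something with over 40 N, if the wrist force passes 120 N, or if a joint passes its speed limit or range.

## Robot

A 7-joint arm with a two-finger parallel gripper is mounted at the origin on the work surface. World frame = base frame: x ahead of the robot, y to its left, z up, the work surface at z = 0. Lengths are in m, angles in degrees, forces in N, time in s.
With the tool pointing down it reaches from about 0.425 to 0.875 m from the base axis. Payload 4.7 kg.
Tool frame: the origin (TCP) lies on the front face of the gripper's body, between the roots of the fingers; the fingertips stand 70 mm ahead of it and the grasp point (between the pads) lies 51 mm ahead of it; z points along the fingers, y is the direction in which the jaws open and shut (so a half turn about z gives the same grasp; the last joint's range is limited). The gripper opens to 87 mm and grips with 3 to 60 N. Pads are 19 mm wide; open, the fingers measure 117 mm over their backs; the gripper's body (75 mm by 190 mm) begins 51 mm behind the grasp point.
Start: joints at [70.308, 18.392, -4.016, 83.108, 1.295, 78.541, -3.26], TCP at [0.228, -0.609, 0.292] pointing down, gripper open.
Joint ranges: [-163.93, 163.93], [-17.29, 119.83], [-79.2, 71.16], [3.27, 140.29], [-89.18, 269.18], [5.43, 117.66], [-154.24, 154.24]. Speed limits (degrees/s): [147.25, 147.25, 180, 180, 180, 180, 180].

## Interface

Orientations are given as [roll, pitch, yaw] about the fixed x, y, z axes, in that order (R = Rz(yaw) Ry(pitch) Rx(roll)).
In Python, from cell import env gives the robot as it stands.
- The arm moves only by the tool drive_tool, never from a script. Its argument "commands" is a list of rows, each a list of 7 numbers: the shift along the tool's x, y, z in cm, then the turn, a rotation vector about the tool's x, y, z in degrees, then the opening, from 0 (shut) to 1 (fully open). In form: [[tx, ty, tz, rx, ry, rz, hand], ...]. A call has 1 to 20 rows; each row shifts and turns the commanded pose from where the row before left it, along the tool's axes as they then stand; what a row does not reach is not made up. A row lasts 1/12 s, in which the tool goes at most 41.7 mm and 7.16 degrees, less where a joint would pass 70% of its speed; a pose out of reach is approached as far as the arm can. A call is refused whole if a number of a shift passes 4.17 or a number of a turn 7.16, either way. A call with a gripper value outside its range is refused whole. The fingers move at their own pace and stop on an object; "force" is the grip in N (left out, the last holds). Time passes only in rows, so rows that do not move let the fingers close. It gives the time, the measured TCP pose, the force and the opening at its end, in the units of the state.
- env.get_obs(): the state, without advancing time (a new reading comes with each control period).
- env.read_camera(name): name is "scene" or "top" or "wrist"; returns a dict with "img" (420x560x3 uint8, blue, green, red), "mtx" (3x3 intrinsics, pixels), "pose" (4x4, takes a point from camera to world coordinates). Camera axes: x right, y down, z forward; pixel columns grow to the right and rows downward; lengths in m; the calibration is good to about 2 mm. The wrist camera is an equidistant fisheye: a pixel r from the principal point sees the ray r / f radians off the axis. A picture is of the moment at which its call begins. There is no depth.
- env.sign_off(): hands the job in, once; it reports no verdict.
The state is a dict: "time_s": time; "qpos": joint angles; "joint_velocities": joint speeds; "effort": joint torques, N m; "tool_pos": TCP position; "tool_rot": TCP orientation; "force": force on the tool from outside, world axes, zero at the start; "wrist_torque": the same for the moment, N m; "grip_width": finger opening in m.
Only numpy, scipy, OpenCV 4.12 (cv2) and the standard library are available. Lean on these libraries where they do the work, as an engineer would, in place of code of your own. Each camera call takes 0.05 s, during which the arm holds its last target.

## Working session

There is one attempt and no reset: what is moved stays moved. The work goes in short steps, Python scripts to look and compute and a tool call to move; the robot and the scene stay as the last step left them, time stands still between calls to the robot, and variables do not carry over. Pictures are saved under pics/ and viewed, and the job is handed in when it is done.

Besides the shell and the picture viewer there is one more tool, called after "Emit:" as name([rows], argument=value, ...), one row to a line, values as JSON. drive_tool: Moves the arm, as the interface text tells. Its arguments: {"type":"object","properties":{"commands":{"type":"array"},"force":{"type":"number"}},"required":["commands"]}

```bash
ls; mkdir -p pics; python3 - <<'E'
from cell import env
import cv2,numpy as np
o=env.get_obs()
for k,v in o.items(): print(k,v)
for n in ["scene","top","wrist"]:
    c=env.read_camera(n); cv2.imwrite(f"pics/{n}0.png",c["img"]); print(n,c["mtx"].round(2).tolist(),c["pose"].round(4).tolist())
E
```

```text
pics
time_s 0.0
qpos [70.30721004 18.44069645 -4.01528279 83.17442496  1.29459765 78.54249036
 -3.25757015]
joint_velocities [-0.0105265   0.01277305 -0.06370349  0.01900052 -0.05485326  0.06998827
  0.05308203]
effort [-9.00586042e-05 -4.91287458e+01 -4.03918857e-01 -3.12527239e+01
 -6.37667114e-02  4.38751420e-02  1.74004763e-04]
tool_pos [ 0.22745041 -0.6084513   0.29114699]
tool_rot [-1.79887610e+02  5.49241384e-03  2.05046481e+01]
force [-0.11353431  0.35774047  0.5613712 ]
wrist_torque [-0.01550678  0.04660916 -0.04140465]
grip_width 0.08687955793077601
scene [[441.92, 0.0, 277.24], [0.0, 441.92, 209.23], [0.0, 0.0, 1.0]] [[0.7087, 0.382, -0.5931, 1.2293], [0.7053, -0.404, 0.5826, -0.5576], [-0.0171, -0.8312, -0.5557, 0.7012], [0.0, 0.0, 0.0, 1.0]]
top [[443.29, 0.0, 283.81], [0.0, 443.29, 208.59], [0.0, 0.0, 1.0]] [[-0.0135, -0.9846, 0.1744, 0.3664], [-0.9999, 0.014, 0.002, 0.0586], [-0.0044, -0.1744, -0.9847, 1.4127], [0.0, 0.0, 0.0, 1.0]]
wrist [[325.19, 0.0, 288.22], [0.0, 325.19, 207.11], [0.0, 0.0, 1.0]] [[0.3505, -0.8994, -0.2611, 0.3003], [-0.9366, -0.3371, -0.0961, -0.5808], [-0.0016, 0.2782, -0.9605, 0.3834], [0.0, 0.0, 0.0, 1.0]]
```

View pics/scene0.png

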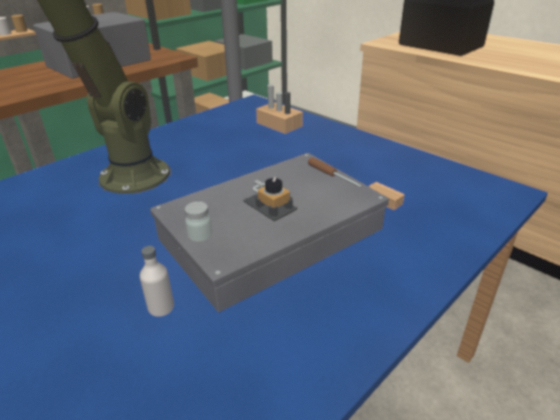

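View pics/top0.png

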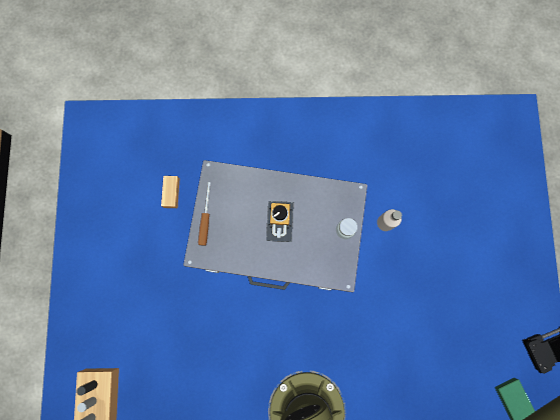

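View pics/wrist0.png

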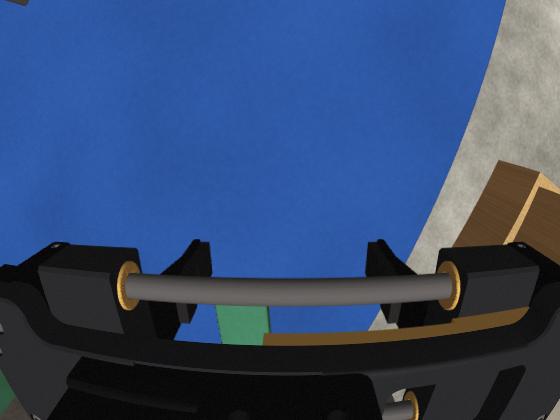

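```bash
cat > h.py <<'E'
import cv2,numpy as np
from cell import env
def ray(c,uv,fish=False):
    u=np.asarray(uv,float); K=c["mtx"]; x=(u[0]-K[0,2])/K[0,0]; y=(u[1]-K[1,2])/K[1,1]
    if fish:
        r=np.hypot(x,y); d=np.array([x/r*np.sin(r),y/r*np.sin(r),np.cos(r)]) if r>0 else np.array([0,0,1.])
    else: d=np.array([x,y,1.])
    d=c["pose"][:3,:3]@d; return c["pose"][:3,3],d/np.linalg.norm(d)
def onz(c,uv,z,fish=False):
    o,d=ray(c,uv,fish); return o+d*(z-o[2])/d[2]
def proj(c,P,fish=False):
    K=c["mtx"]; p=c["pose"][:3,:3].T@(np.asarray(P,float)-c["pose"][:3,3])
    if fish:
        rr=np.hypot(p[0],p[1]); th=np.arctan2(rr,p[2]); return K[0,2]+K[0,0]*th*p[0]/rr, K[1,2]+K[1,1]*th*p[1]/rr
    return K[0,2]+K[0,0]*p[0]/p[2], K[1,2]+K[1,1]*p[1]/p[2]
def crop(img,x0,y0,x1,y1,s,name):
    cv2.imwrite(name,cv2.resize(img[y0:y1,x0:x1],None,fx=s,fy=s,interpolation=cv2.INTER_CUBIC))
E
python3 - <<'E'
from h import *
c=env.read_camera("top"); im=c["img"]
crop(im,250,185,310,255,8,"pics/topc.png")
s=env.read_camera("scene"); crop(s["img"],230,165,310,225,8,"pics/scenec.png")
hsv=cv2.cvtColor(im,cv2.COLOR_BGR2HSV)
m=cv2.inRange(hsv,(10,100,80),(30,255,255)); m[:, :255]=0; m[:,310:]=0; m[:185]=0;m[255:]=0
m2=cv2.morphologyEx(m,cv2.MORPH_CLOSE,np.ones((13,13)))
pts=cv2.findNonZero(m); r=cv2.minAreaRect(pts); print(r)
for p in cv2.boxPoints(r): print(p,onz(c,p,.152).round(4))
# plate outline dark
g=im.max(2); d=((g<90)).astype(np.uint8); d[:, :255]=0; d[:,310:]=0; d[:185]=0;d[255:]=0
n,l,st,ce=cv2.connectedComponentsWithStats(d); print(st,ce)
hull=((d|(m>0))).astype(np.uint8)
r=cv2.minAreaRect(cv2.findNonZero(hull)); print(r)
for p in cv2.boxPoints(r): print(p,onz(c,p,.106).round(4))
E
```

```text
((279.5, 213.5), (21.0, 19.0), 90.0)
[270. 203.] [0.6068 0.1009 0.152 ]
[289. 203.] [0.606  0.0459 0.152 ]
[289. 224.] [0.5446 0.0469 0.152 ]
[270. 224.] [0.5454 0.1014 0.152 ]
[[     0      0    560    420 234961]
 [   269    203      2      9     11]
 [   274    202      2      1      2]
 [   286    203      4      1      4]
 [   273    205     14     15    151]
 [   290    205      1      1      1]
 [   290    209      3      6      9]
 [   268    220      5      8     16]
 [   276    224      1      1      1]
 [   281    225      2      1      2]
 [   285    224      7      6     16]
 [   276    226      2      7      8]
 [   282    228      1      5      5]
 [   271    231      1      2      2]
 [   272    234      1      1      1]
 [   276    236      1      1      1]
 [   267    240      3      1      3]
 [   281    241      3      1      3]
 [   286    241      3      1      3]] [[279.49996382 209.49359255]
 [269.81818182 207.27272727]
 [274.5        202.        ]
 [287.5        203.        ]
 [279.82119205 212.05960265]
 [290.         205.        ]
 [290.44444444 210.77777778]
 [269.625      224.375     ]
 [276.         224.        ]
 [281.5        225.        ]
 [288.25       225.875     ]
 [276.125      228.75      ]
 [282.         230.        ]
 [271.         231.5       ]
 [272.         234.        ]
 [276.         236.        ]
 [268.         240.        ]
 [282.         241.        ]
 [287.         241.        ]]
((279.7120666503906, 221.6070098876953), (23.079965591430664, 38.54977798461914), 3.5763344764709473)
[266.99222 240.12451] [0.5039 0.1122 0.106 ]
[269.39688 201.64981] [0.6197 0.1042 0.106 ]
[292.43192 203.08951] [0.6143 0.0352 0.106 ]
[290.02725 241.56421] [0.4987 0.0442 0.106 ]
```

View pics/topc.png

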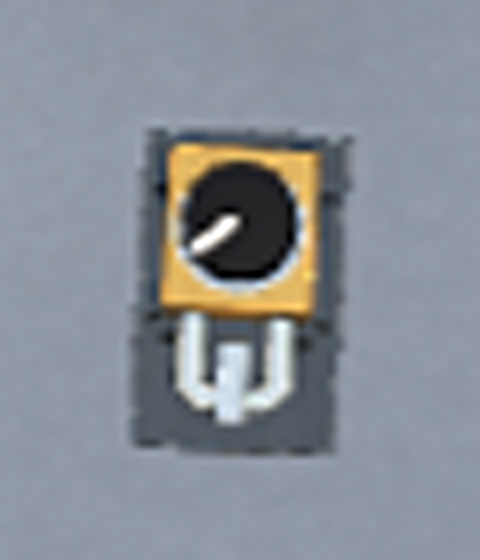

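View pics/scenec.png

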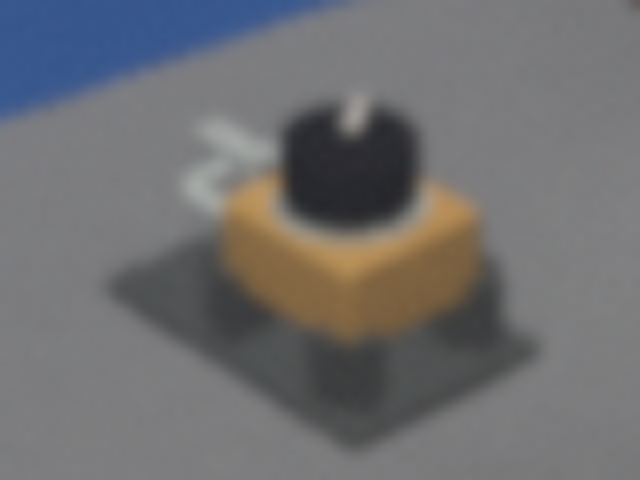

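Emit:
drive_tool([
  [1,-0.92,0,0,0,0,1],
  [2,-1.83,0,0,0,0,1],
  [2.8,-2.56,0,0,0,0,1],
  [2.8,-2.56,0,0,0,0,1],
  [2.8,-2.56,0,0,0,0,1],
  [2.8,-2.56,0,0,0,0,1],
  [2.8,-2.56,0,0,0,0,1],
  [2.8,-2.56,0,0,0,0,1],
  [2.8,-2.56,0,0,0,0,1],
  [2.8,-2.56,0,0,0,0,1],
  [2.8,-2.56,0,0,0,0,1],
  [2.8,-2.56,0,0,0,0,1],
  [2.8,-2.56,0,0,0,0,1],
  [2.8,-2.56,0,0,0,0,1],
  [2.8,-2.56,0,0,0,0,1],
  [2.8,-2.56,0,0,0,0,1],
  [2.8,-2.56,0,0,0,0,1],
  [2.8,-2.56,0,0,0,0,1],
  [2.8,-2.56,0,0,0,0,1],
  [2.8,-2.56,0,0,0,0,1],
])

```text
time_s: 1.92
tool_pos: [0.5566, 0.0381, 0.2925]
tool_rot: [179.9, -0.0, 20.5]
force: [0.8, -0.6, 0.7]
grip_width: 0.0868
```

Emit:
drive_tool([
  [2,-1.83,0,0,0,0,1],
  [1,-0.92,0,0,0,-3,1],
  [0,0,0,0,0,-7,1],
  [0,0,0,0,0,-7,1],
  [0,0,0,0,0,-7,1],
  [0,0,0,0,0,-7,1],
  [0,0,0,0,0,-7,1],
  [0,0,0,0,0,-7,1],
  [0,0,0,0,0,-7,1],
  [0,0,0,0,0,-7,1],
  [0,0,0,0,0,-7,1],
  [0,0,0,0,0,-7,1],
  [0,0,0,0,0,-4,1],
  [0,0,0,0,0,0,1],
  [0,0,0,0,0,0,1],
])

```text
time_s: 3.17
tool_pos: [0.5748, 0.0713, 0.2921]
tool_rot: [-180.0, 0.1, 97.4]
force: [0.0, 0.6, 0.0]
grip_width: 0.0868
```

```bash
python3 - <<'E'
from h import *
o=env.get_obs()
for k in ["time_s","qpos","tool_pos","tool_rot","force"]: print(k,o[k])
c=env.read_camera("wrist"); cv2.imwrite("pics/w1.png",c["img"])
print(proj(c,[.575,.073,.175],True))
E
```

```text
time_s 3.1667
qpos [ 33.00590939  15.66641679 -50.52290845  92.15483398  12.35404931
  78.05207506 -11.6444556 ]
tool_pos [0.57478344 0.07128063 0.29212105]
tool_rot [-1.79967585e+02  5.74716591e-02  9.74094352e+01]
force [0.02967347 0.62794645 0.03524063]
(np.float64(286.81345304092554), np.float64(227.98266589595463))
```

View pics/w1.png

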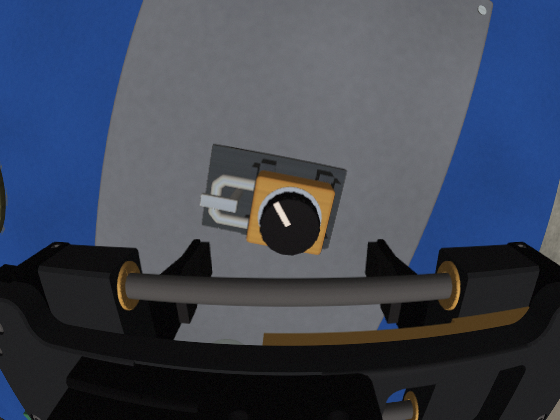

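```bash
cat > w.py <<'E'
from h import *
def top_ell(c,seed,z):
    g=c["img"].max(2); return g
if __name__=="__main__":
    c=env.read_camera("wrist"); im=c["img"]
    crop(im,190,130,360,270,4,"pics/w1c.png")
    W=lambda uv,z: onz(c,uv,z,True)
    # dial: dark px near, upper (top) disc + rib
    g=im.max(2); hsv=cv2.cvtColor(im,cv2.COLOR_BGR2HSV)
    m=(g<50).astype(np.uint8)
    n,l,st,ce=cv2.connectedComponentsWithStats(m)
    i=l[235,290]; print(st[i],ce[i])
    b=cv2.inRange(hsv,(10,120,60),(25,255,255)); n,l2,st2,_=cv2.connectedComponentsWithStats(b)
    k=l2[190,265]; print(k,st2[k])
    pts=np.argwhere(l2==k)[:,::-1]
    P=np.array([W(p,.152)[:2]*1000 for p in pts],np.float32)
    r=cv2.minAreaRect(P); print("brass rect mm @.152",r)
    # rib
    wh=((g>200)).astype(np.uint8); n,l3,st3,ce3=cv2.connectedComponentsWithStats(wh)
    for j in range(1,n):
        if st3[j,4]>20 and 190<ce3[j,0]<360 and 130<ce3[j,1]<270:
            q=np.argwhere(l3==j)[:,::-1]; Q=np.array([W(p,.175)[:2]*1000 for p in q],np.float32)
            print(st3[j],ce3[j].round(1),cv2.minAreaRect(Q), cv2.fitLine(Q,cv2.DIST_L2,0,.01,.01).ravel())
E
python3 w.py
```

```text
[ 260  192   60   63 2737] [289.8797954  224.33248082]
1 [ 246  171   89   84 2309]
brass rect mm @.152 ((576.6285400390625, 76.28009796142578), (57.353519439697266, 59.154945373535156), 86.19176483154297)
[274 203  16  24 130] [281.4 214.2] ((570.2619018554688, 82.44155883789062), (3.527571201324463, 17.21024513244629), 34.71746063232422) [  0.5726663  -0.8197886 570.26953    82.40967  ]
```

```bash
sleep 1
```

```text
(no output)
```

View pics/w1c.png

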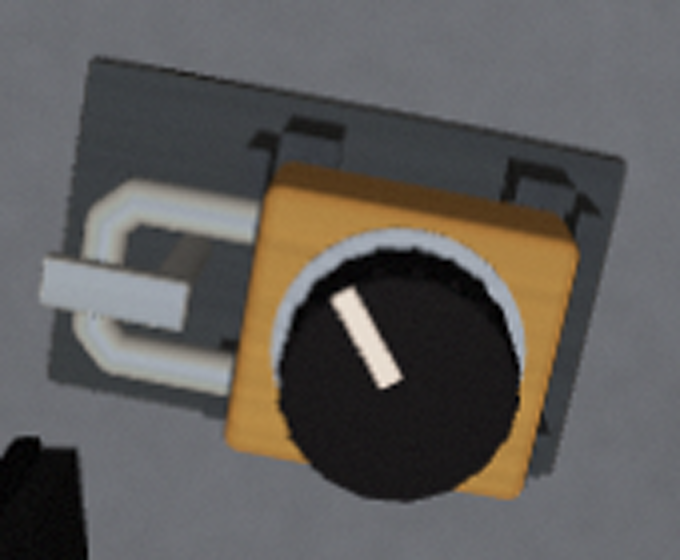

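```bash
python3 - <<'E'
from h import *
c=env.read_camera("wrist"); im=c["img"]; W=lambda uv,z: onz(c,uv,z,True)
g=im.max(2); m=(g<50).astype(np.uint8); n,l=cv2.connectedComponents(m); mm=(l==l[235,290]).astype(np.uint8)
ct=max(cv2.findContours(mm,cv2.RETR_EXTERNAL,cv2.CHAIN_APPROX_NONE)[0],key=len)[:,0,:]
q=[p for p in ct if p[1]>222]
Q=np.array([W(p,.175)[:2]*1000 for p in q]); A=np.c_[2*Q,np.ones(len(Q))]; s=np.linalg.lstsq(A,(Q**2).sum(1),rcond=None)[0]
R=np.sqrt(s[2]+s[0]**2+s[1]**2); print("dial",s[:2],R)
cr=lambda x,y:(190+x/4-.5,130+y/4-.5)
B=[W(cr(*p),.152)*1000 for p in [(283,185),(578,243),(520,498),(228,445)]]
print(np.round(B,1)); print("ctr",np.mean(B,0))
for i in range(4):
    d=B[(i+1)%4]-B[i]; print(np.linalg.norm(d),np.degrees(np.arctan2(d[1],d[0])))
H=[W(cr(*p),.15)*1000 for p in [(45,256),(190,280),(182,330),(40,302)]]; print("hook",np.mean(H,0)); d=H[1]-H[0];print(np.degrees(np.arctan2(d[1],d[0])))
Pl=[W(cr(*p),.106)*1000 for p in [(92,57),(625,160),(50,378)]]; print(np.round(Pl,1))
d=Pl[1]-Pl[0];print("plate",np.degrees(np.arctan2(d[1],d[0])),np.linalg.norm(d)); d=Pl[0]-Pl[2];print(np.degrees(np.arctan2(d[1],d[0])),np.linalg.norm(d))
print("plate ctr-> origin")
E
```

```text
dial [576.7596159   73.74929188] 20.04545852169619
[[551.9 102.4 152. ]
 [607.   98.7 152. ]
 [604.4  46.6 152. ]
 [546.6  50.4 152. ]]
ctr [577.46352727  74.5078681  152.        ]
55.22295079209647 -3.842907383644083
52.114073619894214 -92.7982636090975
57.942668796472944 176.29371636361603
52.27353399070873 84.21728367435593
hook [521.7756229   77.56250896 150.        ]
-2.331092397658336
[[504.2 116.5 106. ]
 [622.3 108.7 106. ]
 [499.6  41.6 106. ]]
plate -3.800226565958294 118.40194503646693
86.51067690627387 75.01742813473221
plate ctr-> origin
```

Emit:
drive_tool([
  [0.21,0.25,0.6,0,0,0,1],
  [0,0,1.5,0,0,0,1],
  [0,0,2.0,0,0,0,1],
  [0,0,1.5,0,0,0,1],
  [0,0,0.7,0,0,0,1],
  [0,0,0.3,0,0,0,1],
  [0,0,0,0,0,0,1],
  [0,0,0,0,0,0,1],
], force=20)

```text
time_s: 3.98
tool_pos: [0.5779, 0.0745, 0.2269]
tool_rot: [179.9, -0.0, 97.5]
force: [0.2, -0.3, 0.8]
grip_width: 0.0865
```

```bash
python3 - <<'E'
from h import *
o=env.get_obs()
for k in ["time_s","qpos","tool_pos","tool_rot","force","wrist_torque"]: print(k,o[k])
c=env.read_camera("wrist"); cv2.imwrite("pics/w2.png",c["img"])
E
```

```text
time_s 3.9833
qpos [ 31.50404066  18.99747293 -49.56705387  96.59387164  15.16164419
  71.38330399 -13.8985112 ]
tool_pos [0.57788338 0.07448837 0.22688568]
tool_rot [ 1.79942966e+02 -4.29634085e-03  9.75036092e+01]
force [ 0.24875085 -0.297962    0.7701857 ]
wrist_torque [-0.00722099 -0.09310713 -0.01872833]
```

View pics/w2.png

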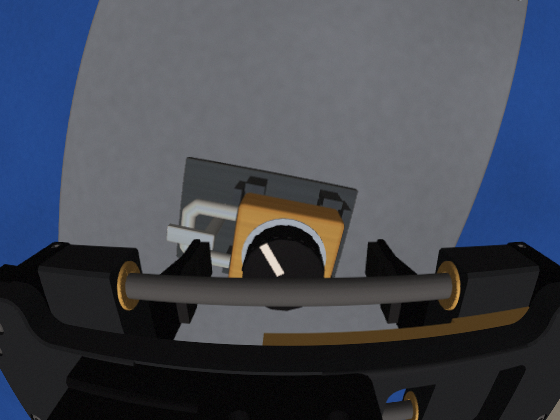

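Emit:
drive_tool([
  [-0.05,-0.08,0.1,0,0,0,0],
  [0,0,0,0,0,0,0],
  [0,0,0,0,0,0,0],
  [0,0,0,0,0,0,0],
  [0,0,0,0,0,0,0],
  [0,0,0,0,0,0,0],
  [0,0,0,0,0,0,0],
  [0,0,0,0,0,0,0],
], force=20)

```text
time_s: 4.7
tool_pos: [0.5763, 0.0735, 0.2251]
tool_rot: [-179.9, 0.0, 97.5]
force: [-3.3, -0.4, 2.1]
grip_width: 0.0416
```

Emit:
drive_tool([
  [0,0,0,0,0,-2,0],
  [0,0,0,0,0,-4,0],
  [0,0,0,0,0,-4,0],
  [0,0,0,0,0,-4,0],
  [0,0,0,0,0,-4,0],
  [0,0,0,0,0,-4,0],
  [0,0,0,0,0,-4,0],
  [0,0,0,0,0,-4,0],
  [0,0,0,0,0,-4,0],
  [0,0,0,0,0,-4,0],
  [0,0,0,0,0,-4,0],
  [0,0,0,0,0,-4,0],
  [0,0,0,0,0,-2,0],
  [0,0,0,0,0,0,0],
  [0,0,0,0,0,0,0],
])

```text
time_s: 5.95
tool_pos: [0.5752, 0.0731, 0.225]
tool_rot: [-179.8, -0.2, 145.5]
force: [-5.4, -1.8, 4.1]
grip_width: 0.0415
```

```bash
python3 - <<'E'
from h import *
o=env.get_obs()
for k in ["time_s","qpos","tool_pos","tool_rot","force","wrist_torque"]: print(k,o[k])
c=env.read_camera("wrist"); crop(c["img"],150,120,430,330,2.8,"pics/w3.png")
E
```

```text
time_s 5.95
qpos [ 37.83583017  21.95370242 -58.19965082  96.71335127  19.45268838
  72.56493736  30.95507367]
tool_pos [0.57516864 0.07313565 0.22500172]
tool_rot [-1.79785225e+02 -1.62785977e-01  1.45486888e+02]
force [-5.39645722 -1.7697539   4.0973156 ]
wrist_torque [-0.19287569  1.03089908 -0.03257461]
```

View pics/w3.png

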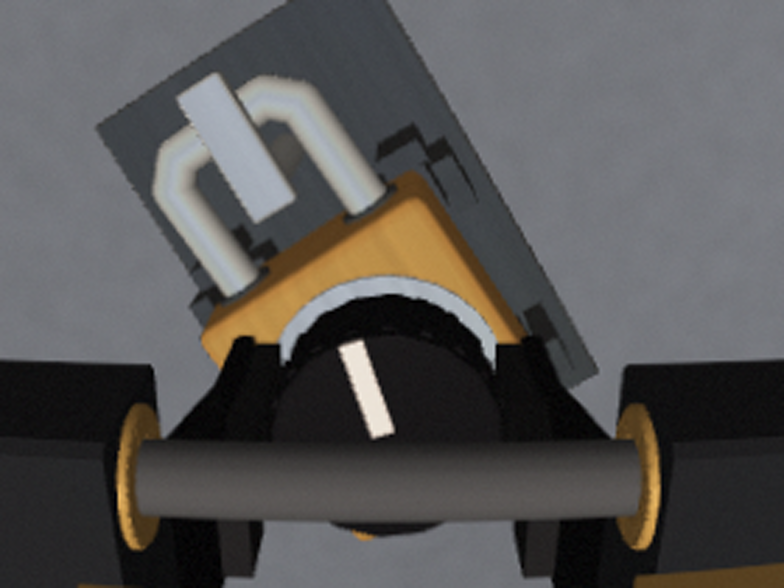

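```bash
cat > rib.py <<'E'
from h import *
def rib(c,zt=.175,box=(190,130,380,320),yaw=-3.8,fish=True,th=190):
    im=c["img"]; m=(im.min(2)>th).astype(np.uint8); n,l,st,ce=cv2.connectedComponentsWithStats(m)
    for j in range(1,n):
        if st[j,4]>25 and box[0]<ce[j,0]<box[2] and box[1]<ce[j,1]<box[3]:
            q=np.argwhere(l==j)[:,::-1]; Q=np.array([onz(c,p,zt,fish)[:2]*1000 for p in q],np.float32)
            f=cv2.fitLine(Q,cv2.DIST_L2,0,.01,.01).ravel(); r=cv2.minAreaRect(Q)
            a=np.degrees(np.arctan2(f[1],f[0])); da=(180+yaw-a+90)%180-90
            print(st[j],"ctr",f[2:].round(1),"size",np.round(r[1],1),"dial deg (mod180)",round(float(da),1),round(float(np.radians(da)),3))
if __name__=="__main__": rib(env.read_camera("wrist"))
E
python3 rib.py
```

```text
[272 242  18  34 244] ctr [566.5  76.5] size [ 3.6 17.5] dial deg (mod180) 13.2 0.231
```

Emit:
drive_tool([
  [0,0,0,0,0,0,0],
  [0,0,0,0,0,0,0],
  [0,0,0,0,0,-3,0],
  [0,0,0,0,0,-3,0],
  [0,0,0,0,0,-3,0],
  [0,0,0,0,0,-3,0],
  [0,0,0,0,0,-1,0],
  [0,0,0,0,0,0,0],
], force=35)

```text
time_s: 6.72
tool_pos: [0.5757, 0.0737, 0.225]
tool_rot: [-179.9, -0.1, 158.5]
force: [-3.8, 0.5, -0.6]
grip_width: 0.0412
```

```bash
python3 rib.py;python3 - <<'E'
from h import *
o=env.get_obs()
for k in ["time_s","qpos","tool_pos","tool_rot","force","wrist_torque"]: print(k,o[k])
c=env.read_camera("wrist"); crop(c["img"],150,120,430,330,2.8,"pics/w4.png")
E
```

```text
[272 242  18  33 240] ctr [566.8  75. ] size [ 3.5 17.5] dial deg (mod180) 0.1 0.002
time_s 6.7667
qpos [ 39.50015625  23.0567475  -60.74330958  96.66139407  20.90669654
  72.85154082  42.85305181]
tool_pos [0.57582993 0.07384215 0.22501055]
tool_rot [-1.79950561e+02 -1.23022259e-01  1.58490993e+02]
force [-4.90209163 -0.49961583  1.36710982]
wrist_torque [0.16652555 0.7659228  0.07357081]
```

View pics/w4.png

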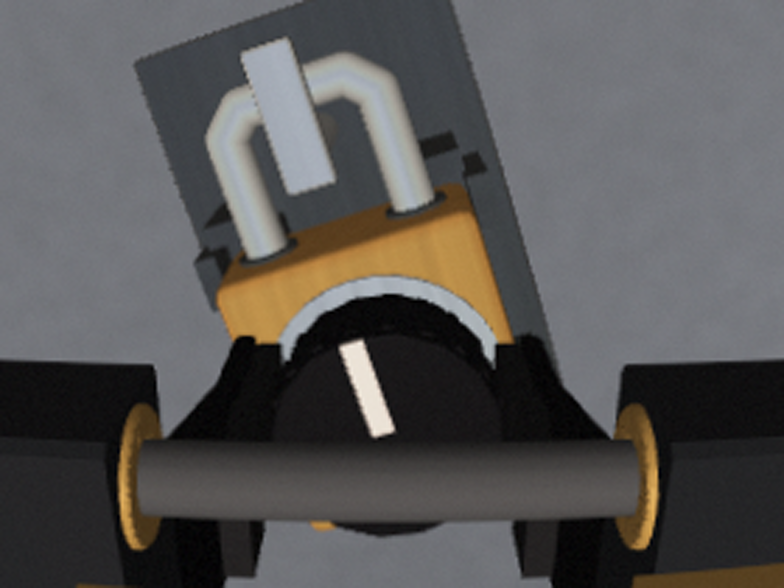

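Emit:
drive_tool([
  [0,0,0,0,0,-1.5,0],
  [0,0,0,0,0,-1.5,0],
  [0,0,0,0,0,-1.5,0],
  [0,0,0,0,0,0,0],
  [0,0,0,0,0,0,0],
])

```text
time_s: 7.23
tool_pos: [0.5751, 0.0727, 0.225]
tool_rot: [-179.8, -0.2, 162.9]
force: [-8.5, -1.7, 6.0]
grip_width: 0.041
```

```bash
python3 rib.py;python3 - <<'E'
from h import *
o=env.get_obs()
for k in ["time_s","tool_pos","tool_rot","force","wrist_torque"]: print(k,o[k])
c=env.read_camera("wrist"); crop(c["img"],150,120,430,330,2.8,"pics/w5.png")
E
```

```text
[273 242  17  33 242] ctr [566.   73.1] size [17.4  3.5] dial deg (mod180) -3.7 -0.065
time_s 7.2833
tool_pos [0.57511102 0.07269122 0.22500264]
tool_rot [-179.80954037   -0.24179404  162.90954002]
force [-8.59913352 -1.69442384  5.85758906]
wrist_torque [-0.32021014  1.87602197 -0.65495975]
```

View pics/w5.png

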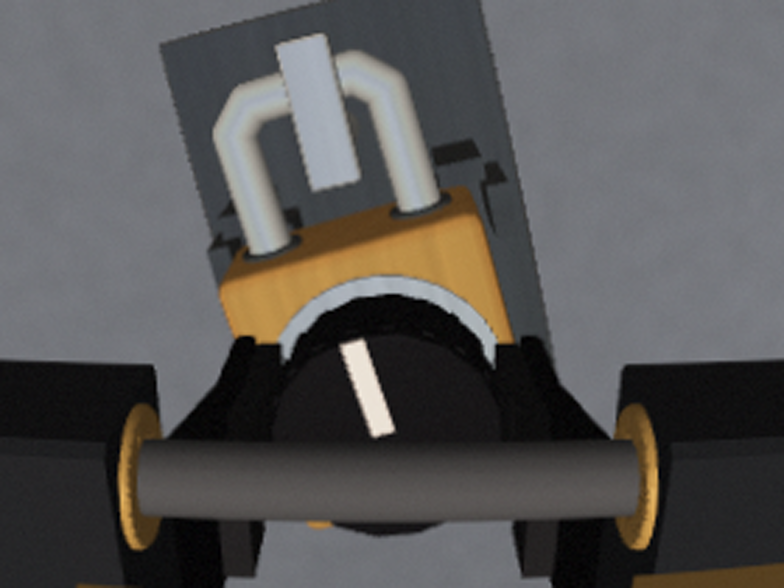

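Emit:
drive_tool([
  [0,0,0,0,0,2,0],
  [0,0,0,0,0,4,0],
  [0,0,0,0,0,4,0],
  [0,0,0,0,0,4,0],
  [0,0,0,0,0,4,0],
  [0,0,0,0,0,4,0],
  [0,0,0,0,0,4,0],
  [0,0,0,0,0,4,0],
  [0,0,0,0,0,4,0],
  [0,0,0,0,0,4,0],
  [0,0,0,0,0,4,0],
  [0,0,0,0,0,4,0],
  [0,0,0,0,0,4,0],
  [0,0,0,0,0,4,0],
  [0,0,0,0,0,2,0],
  [0,0,0,0,0,0,0],
  [0,0,0,0,0,0,0],
])

```text
time_s: 8.75
tool_pos: [0.5767, 0.0732, 0.2249]
tool_rot: [-180.0, 0.0, 107.1]
force: [-1.5, -0.7, -0.7]
grip_width: 0.041
```

```bash
python3 rib.py;python3 - <<'E'
from h import *
o=env.get_obs()
for k in ["time_s","tool_pos","tool_rot","force","wrist_torque"]: print(k,o[k])
c=env.read_camera("wrist"); crop(c["img"],150,120,430,330,2.8,"pics/w6.png")
E
```

```text
[272 242  18  33 248] ctr [571.7  82.3] size [ 3.7 17.5] dial deg (mod180) 50.9 0.889
time_s 8.8
tool_pos [0.57672614 0.07326822 0.22495423]
tool_rot [-1.79980316e+02  2.85845531e-02  1.07072950e+02]
force [-2.85877788 -1.33532063 -0.98199363]
wrist_torque [-0.18013424  0.27380776 -0.08830644]
```

View pics/w6.png

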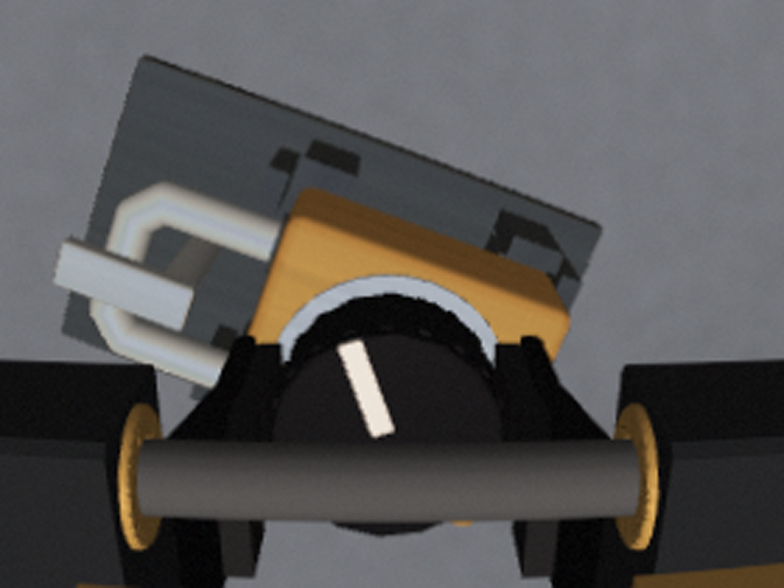

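Emit:
drive_tool([
  [0,0,0,0,0,0,1],
  [0,0,0,0,0,0,1],
  [0,0,0,0,0,0,1],
  [0,0,0,0,0,0,1],
  [0,0,0,0,0,0,1],
  [0,0,0,0,0,0,1],
  [0,0,-1,0,0,0,1],
  [0,0,-2,0,0,0,1],
  [0,0,-2,0,0,0,1],
  [0,0,-1,0,0,0,1],
  [0,0,0,0,0,0,1],
  [0,0,0,0,0,0,1],
])

```text
time_s: 9.85
tool_pos: [0.5769, 0.0736, 0.2856]
tool_rot: [179.9, 0.0, 107.0]
force: [0.2, -0.2, -0.8]
grip_width: 0.0874
```

```bash
python3 rib.py;python3 - <<'E'
from h import *
o=env.get_obs()
for k in ["time_s","qpos","tool_pos","tool_rot","force","wrist_torque"]: print(k,o[k])
c=env.read_camera("wrist"); crop(c["img"],150,120,430,330,2.8,"pics/w7.png")
E
```

```text
[276 208  12  24 118] ctr [571.6  82.3] size [ 2.9 17.3] dial deg (mod180) 51.2 0.894
time_s 9.9
qpos [ 33.80040167  16.68653665 -52.0532447   92.45285296  13.42706181
  77.48684676  -3.02616096]
tool_pos [0.57645327 0.07343008 0.28466426]
tool_rot [-1.79957469e+02  1.54307402e-02  1.06996285e+02]
force [-0.25307874  0.65094309 -1.17276726]
wrist_torque [-0.03394441 -0.0811187  -0.0093093 ]
```

View pics/w7.png

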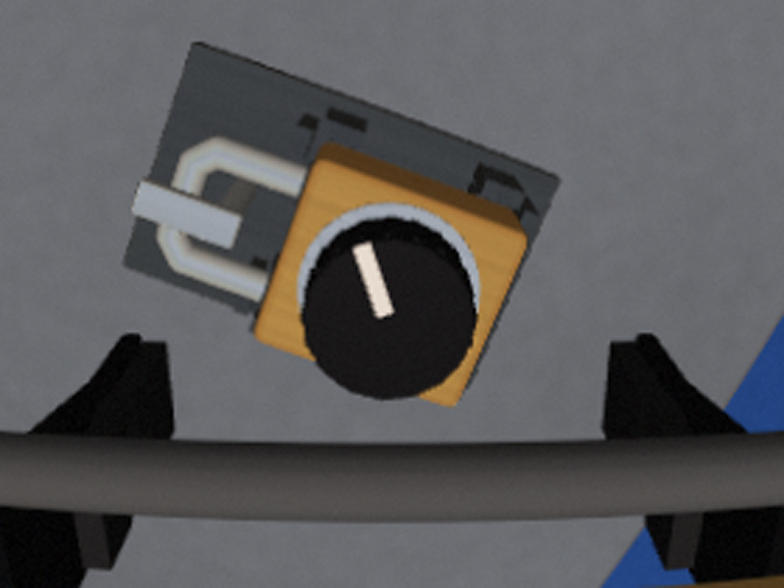

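Emit:
drive_tool([
  [0.5,-1.3,0,0,0,0,1],
  [0.7,-1.8,0,0,0,0,1],
  [0.5,-1.26,0,0,0,-3,1],
  [0,0,0,0,0,-7,1],
  [0,0,0,0,0,-7,1],
  [0,0,0,0,0,-7,1],
  [0,0,0,0,0,-7,1],
  [0,0,0,0,0,-7,1],
  [0,0,0,0,0,-7,1],
  [0,0,0,0,0,-7,1],
  [0,0,0,0,0,-7,1],
  [0,0,0,0,0,-7,1],
  [0,0,0,0,0,-3.2,1],
  [0,0,0,0,0,0,1],
  [0,0,0,0,0,0,1],
])

```text
time_s: 11.2
tool_pos: [0.5296, 0.0769, 0.2843]
tool_rot: [180.0, -0.1, 176.1]
force: [1.5, 0.1, 0.4]
grip_width: 0.0872
```

```bash
python3 - <<'E'
from h import *
o=env.get_obs()
for k in ["time_s","qpos","tool_pos","tool_rot","force","wrist_torque"]: print(k,o[k])
c=env.read_camera("wrist"); crop(c["img"],190,120,390,270,4,"pics/w8.png")
E
```

```text
time_s 11.2
qpos [ 45.26082252  12.01039829 -62.74872094  98.41447162  10.9375287
  76.35364523  66.49313527]
tool_pos [0.52963301 0.0768702  0.28430707]
tool_rot [ 1.79998029e+02 -9.46418513e-02  1.76088467e+02]
force [1.51573635 0.13109246 0.43046981]
wrist_torque [ 0.1265047  -0.11930683 -0.00832832]
```

View pics/w8.png

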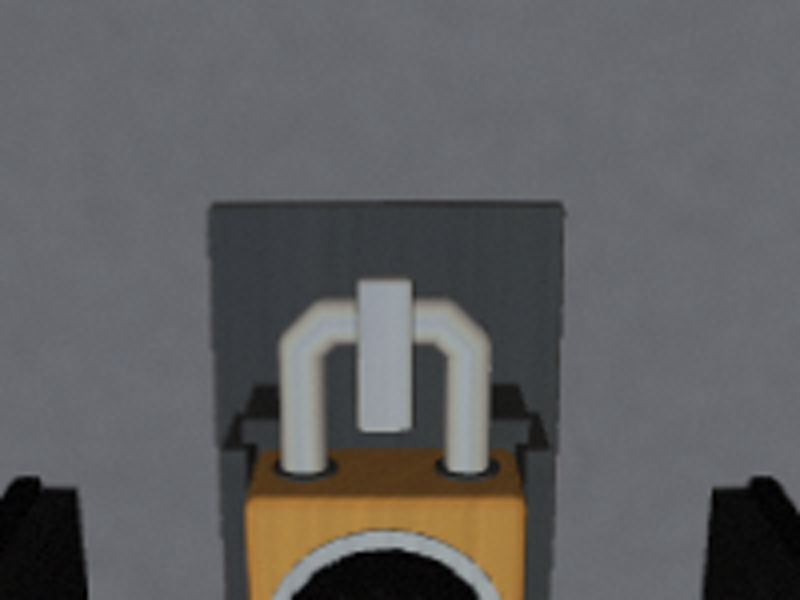

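```bash
python3 - <<'E'
from h import *
c=env.read_camera("wrist")
cr=lambda x,y:(190+x/4-.5,120+y/4-.5)
u=np.array([np.cos(np.radians(-3.8)),np.sin(np.radians(-3.8))]);v=np.array([-u[1],u[0]])
for n,p,z in [("bow",(385,322),.137),("legL",(281,400),.137),("legR",(490,400),.137),("bend L start",(281,345),.137),("bodyface",(385,497),.152),("hookL",(357,300),.15),("hookR",(412,300),.15),("hook -x",(385,280),.15),("hook +x",(385,430),.15),("plate-x",(385,203),.106),("stopfront",(540,415),.13)]:
    w=onz(c,cr(*p),z,True)[:2]*1000; d=w-[577,73.7]; print(n,w.round(1),"local",round(d@u,1),round(d@v,1))
E
```

```text
bow [518.2  77.1] local -58.9 -0.5
legL [532.5  55.8] local -43.2 -20.8
legR [535.2  96.3] local -43.2 19.8
bend L start [521.4  56.8] local -54.4 -20.5
bodyface [548.   75.1] local -29.1 -0.5
hookL [510.4  72.7] local -66.4 -5.4
hookR [511.   82.5] local -66.4 4.4
hook -x [507.   77.9] local -70.1 -0.4
hook +x [535.4  76. ] local -41.7 -0.5
plate-x [500.5  78.1] local -76.6 -0.7
stopfront [541.5 106.7] local -37.6 30.5
```

Emit:
drive_tool([
  [0,-0.05,1,0,0,0,1],
  [0,0,2,0,0,0,1],
  [0,0,2,0,0,0,1],
  [0,0,1.5,0,0,0,1],
  [0,0,1,0,0,0,1],
  [0,0,0.5,0,0,0,1],
  [0,0,0.2,0,0,0,1],
  [0,0,0,0,0,0,1],
  [0,0,0,0,0,0,1],
])

```text
time_s: 12.05
tool_pos: [0.5305, 0.0768, 0.2039]
tool_rot: [180.0, 0.1, 176.2]
force: [-0.2, -0.0, -0.1]
grip_width: 0.087
```

```bash
python3 - <<'E'
from h import *
o=env.get_obs()
for k in ["time_s","qpos","tool_pos","tool_rot","force","wrist_torque"]: print(k,o[k])
c=env.read_camera("wrist"); crop(c["img"],150,120,430,330,2.8,"pics/w9.png")
E
```

```text
time_s 12.05
qpos [ 42.16805477  16.91134174 -60.70391624 104.23156881  15.89943405
  68.02462014  62.68915451]
tool_pos [0.53050665 0.07679274 0.20391458]
tool_rot [1.79995884e+02 6.92217246e-02 1.76198828e+02]
force [-0.15091096 -0.03097721 -0.10510399]
wrist_torque [ 0.0680595  -0.1103321  -0.01660072]
```

View pics/w9.png

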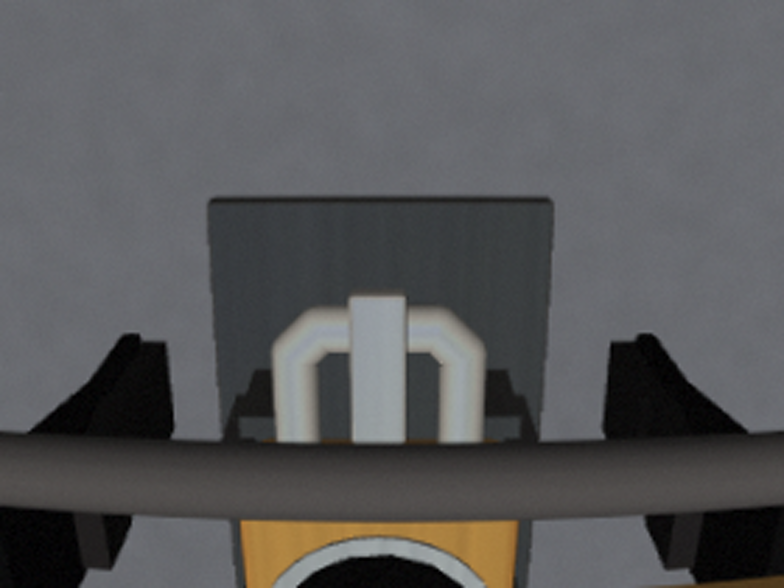

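Emit:
drive_tool([
  [0.08,-0.03,0.2,0,0,0,1],
  [0,0,0.05,0,0,0,1],
  [0,0,0,0,0,0,0],
  [0,0,0,0,0,0,0],
  [0,0,0,0,0,0,0],
  [0,0,0,0,0,0,0],
  [0,0,0,0,0,0,0],
  [0,0,0,0,0,0,0],
  [0,0,0,0,0,0,0],
  [0,0,0,0,0,0,0],
], force=30)

```text
time_s: 12.93
tool_pos: [0.5291, 0.0762, 0.2007]
tool_rot: [-180.0, -0.0, 176.2]
force: [-3.1, -2.1, 0.8]
grip_width: 0.0414
```

```bash
python3 - <<'E'
from h import *
o=env.get_obs()
for k in ["time_s","tool_pos","tool_rot","force","wrist_torque","grip_width"]: print(k,o[k])
c=env.read_camera("wrist"); crop(c["img"],150,120,430,330,2.8,"pics/w10.png")
E
```

```text
time_s 12.9333
tool_pos [0.52911851 0.07619227 0.20070014]
tool_rot [-1.79968232e+02 -1.63549909e-02  1.76200746e+02]
force [-3.13005084 -2.12160904  0.81015462]
wrist_torque [-0.46958155  0.37083347 -0.09441911]
grip_width 0.04141524120982822
```

View pics/w10.png

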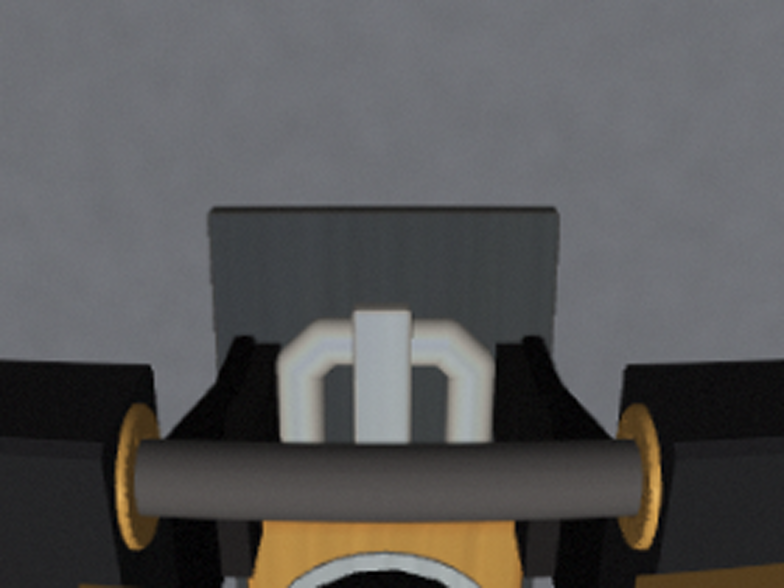

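Shackle legs are between the pads (41.4 mm). Pull along tool +x (padlock −x).

Emit:
drive_tool([
  [0.1,0,0,0,0,0,0],
  [0.2,0,0,0,0,0,0],
  [0.2,0,0,0,0,0,0],
  [0.2,0,0,0,0,0,0],
  [0.2,0,0,0,0,0,0],
  [0.2,0,0,0,0,0,0],
  [0.2,0,0,0,0,0,0],
  [0.2,0,0,0,0,0,0],
  [0.2,0,0,0,0,0,0],
  [0.2,0,0,0,0,0,0],
  [0.1,0,0,0,0,0,0],
  [0,0,0,0,0,0,0],
])

```text
time_s: 13.98
tool_pos: [0.5088, 0.0778, 0.2007]
tool_rot: [-180.0, -0.0, 176.2]
force: [-0.5, -0.6, -0.8]
grip_width: 0.0402
```

```bash
python3 - <<'E'
from h import *
o=env.get_obs()
for k in ["time_s","tool_pos","tool_rot","force","wrist_torque","grip_width"]: print(k,o[k])
c=env.read_camera("wrist"); crop(c["img"],150,120,430,330,2.8,"pics/w11.png")
E
```

```text
time_s 13.9833
tool_pos [0.50884966 0.077808   0.20070335]
tool_rot [-1.79983481e+02 -2.79331013e-02  1.76207306e+02]
force [-0.52864216 -0.6141474  -0.75905169]
wrist_torque [ 0.05364165 -0.27720319  0.04967593]
grip_width 0.04019858691627276
```

View pics/w11.png

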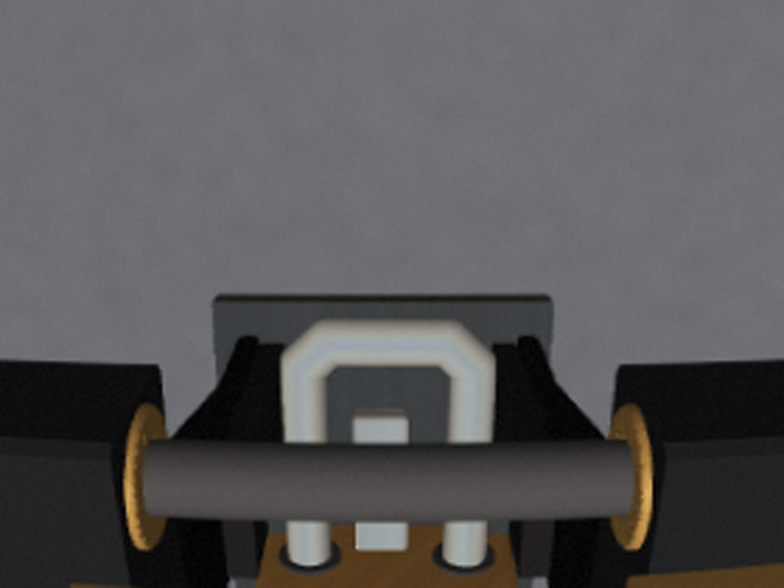

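Emit:
drive_tool([
  [0.1,0,0,0,0,0,0],
  [0.1,0,0,0,0,0,0],
  [0.1,0,0,0,0,0,0],
  [0.1,0,0,0,0,0,0],
  [0,0,0,0,0,0,0],
])

```text
time_s: 14.45
tool_pos: [0.5051, 0.0781, 0.2007]
tool_rot: [-180.0, -0.0, 176.2]
force: [0.4, -0.4, -1.0]
grip_width: 0.04
```

```bash
python3 - <<'E'
from h import *
o=env.get_obs()
for k in ["time_s","tool_pos","tool_rot","force","wrist_torque","grip_width"]: print(k,o[k])
c=env.read_camera("wrist"); crop(c["img"],150,120,430,330,2.8,"pics/w12.png")
E
```

```text
time_s 14.45
tool_pos [0.50505671 0.07805377 0.20071198]
tool_rot [-1.79994857e+02 -1.06026501e-02  1.76205484e+02]
force [ 0.35485185 -0.38355545 -1.00420364]
wrist_torque [ 0.09598642 -0.33771339 -0.0353497 ]
grip_width 0.04002864889990191
```

View pics/w12.png

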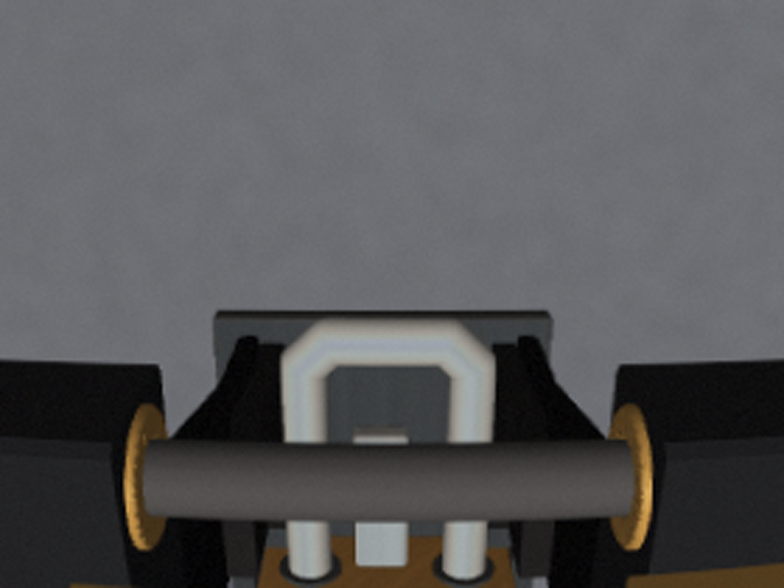

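Emit:
drive_tool([
  [0.1,0,0,0,0,0,0],
  [0.1,0,0,0,0,0,0],
  [0,0,0,0,0,0,0],
])

```text
time_s: 14.75
tool_pos: [0.5041, 0.078, 0.2009]
tool_rot: [180.0, 0.1, 176.2]
force: [3.9, 0.5, -3.8]
grip_width: 0.0397
```

Emit:
drive_tool([
  [0.1,0,0,0,0,0,0],
  [0.1,0,0,0,0,0,0],
  [0,0,0,0,0,0,0],
])

```text
time_s: 15.0
tool_pos: [0.5036, 0.0779, 0.2015]
tool_rot: [180.0, 0.4, 176.2]
force: [9.2, -0.8, -5.0]
grip_width: 0.0401
```

```bash
python3 - <<'E'
from h import *
o=env.get_obs()
for k in ["time_s","tool_pos","tool_rot","force","wrist_torque","grip_width"]: print(k,o[k])
c=env.read_camera("wrist"); crop(c["img"],150,120,430,330,2.8,"pics/w13.png")
E
```

```text
time_s 15.0
tool_pos [0.50364196 0.07787194 0.20146672]
tool_rot [179.95401617   0.36378038 176.19000531]
force [ 9.15672778 -0.77742426 -4.95614279]
wrist_torque [ 0.03846907 -2.16059553  0.18227971]
grip_width 0.04014074344373048
```

View pics/w13.png

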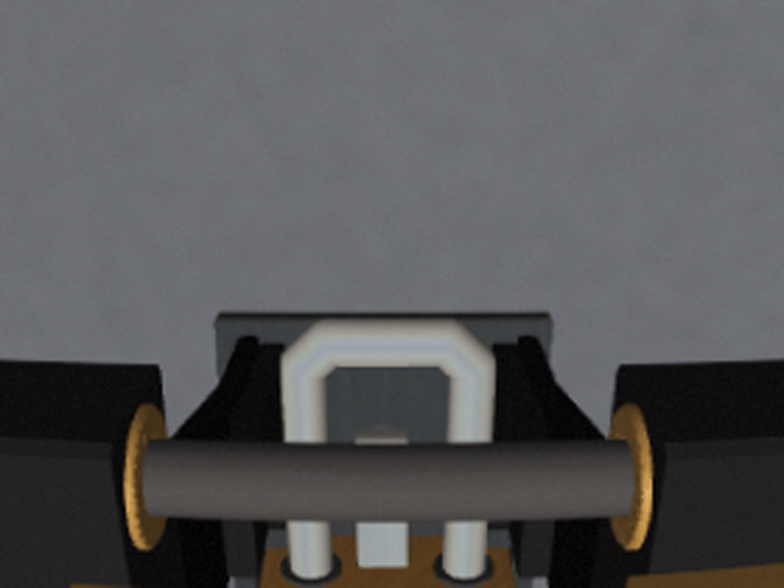

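Emit:
drive_tool([
  [-0.15,0,0,0,0,0,0],
  [0,0,0,0,0,0,1],
  [0,0,0,0,0,0,1],
  [0,0,0,0,0,0,1],
  [0,0,0,0,0,0,1],
  [0,0,0,0,0,0,1],
  [0,0,0,0,0,0,1],
  [0,0,-1,0,0,0,1],
  [0,0,-2,0,0,0,1],
  [0,0,-2,0,0,0,1],
  [1,0,-2,0,0,0,1],
  [0,0,-1,0,0,0,1],
  [0,0,0,0,0,0,1],
  [0,0,0,0,0,0,1],
])

```text
time_s: 16.22
tool_pos: [0.4931, 0.0785, 0.281]
tool_rot: [-179.9, 0.1, 176.2]
force: [-0.0, -0.2, -0.5]
grip_width: 0.0866
```

```bash
python3 - <<'E'
from h import *
o=env.get_obs()
for k in ["time_s","qpos","tool_pos","tool_rot","force","wrist_torque","grip_width"]: print(k,o[k])
c=env.read_camera("wrist"); crop(c["img"],190,130,390,280,4,"pics/w14.png")
E
python3 rib.py
```

```text
time_s 16.2167
qpos [ 50.56695596   4.66743266 -64.56066469 103.28533698   4.45553918
  74.69493184  71.06725334]
tool_pos [0.49314517 0.07845603 0.28100676]
tool_rot [-1.79937613e+02  7.79845813e-02  1.76161277e+02]
force [-0.04748048 -0.21613972 -0.50113619]
wrist_torque [ 0.05883309 -0.14713841 -0.01198913]
grip_width 0.08663086754806408
```

View pics/w14.png

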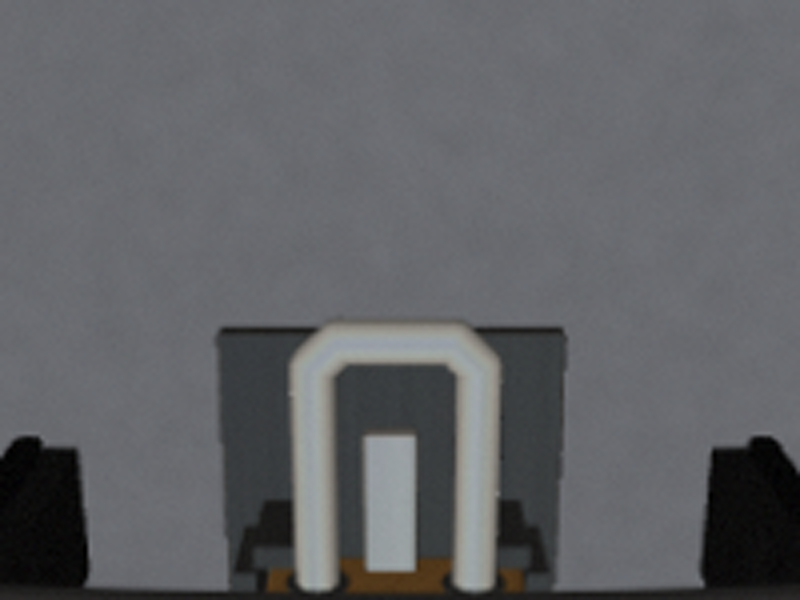

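Emit:
drive_tool([
  [-1,0,0,0,0,0,1],
  [-2,0,0,0,0,0,1],
  [-2.5,0.1,0,0,0,0,1],
  [-1.8,0,0,0,0,0,1],
  [-0.8,0,0,0,0,0,1],
  [0,0,0,0,0,0,1],
  [0,0,0,0,0,0,1],
  [0,0,0,0,0,0,1],
])

```text
time_s: 16.98
tool_pos: [0.5726, 0.075, 0.2803]
tool_rot: [-180.0, -0.1, 176.3]
force: [-0.5, 0.4, 0.6]
grip_width: 0.0869
```

```bash
python3 - <<'E'
from h import *
o=env.get_obs()
for k in ["time_s","qpos","tool_pos","tool_rot","force","wrist_torque","grip_width"]: print(k,o[k])
c=env.read_camera("wrist"); crop(c["img"],170,110,410,290,3.33333,"pics/w15.png")
E
python3 rib.py
```

```text
time_s 16.9833
qpos [ 40.48754435  19.52598625 -61.43774135  93.09918419  17.45797281
  77.93008829  62.97802647]
tool_pos [0.57257571 0.07501921 0.28027813]
tool_rot [-1.79976935e+02 -8.15474779e-02  1.76268852e+02]
force [-0.50852965  0.41508216  0.63600449]
wrist_torque [ 0.09547609 -0.16866011 -0.01850357]
grip_width 0.08686937167577094
[288 218  24  19 122] ctr [569.1  83.6] size [ 3.  17.3] dial deg (mod180) 51.2 0.893
```

View pics/w15.png

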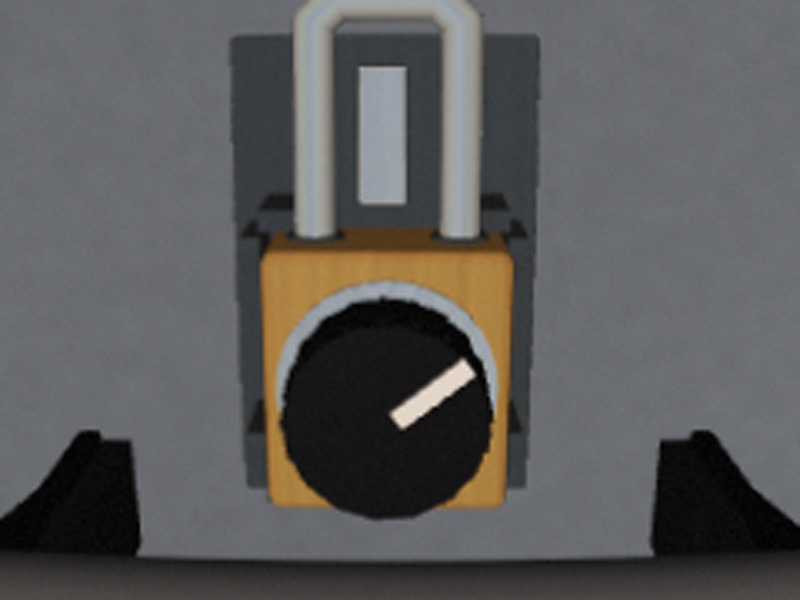

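```bash
python3 - <<'E'
from h import *
c=env.read_camera("wrist"); im=c["img"]
print(im[100:130,275].max(1).tolist()); 
u=np.array([np.cos(np.radians(-3.8)),np.sin(np.radians(-3.8))]);v=np.array([-u[1],u[0]])
cr=lambda x,y:(170+x/3.3333-.5,110+y/3.3333-.5)
for n,p,z in [("bodyface",(388,252),.152),("L",(264,300),.152),("R",(513,300),.152),("bow in edge",(388,22),.137),("hook",(382,135),.15)]:
    w=onz(c,cr(*p),z,True)[:2]*1000; d=w-[577,73.7]; print(n,w.round(1),"local",round(d@u,1),round(d@v,1))
E
```

```text
[112, 111, 109, 113, 146, 157, 162, 164, 170, 172, 168, 164, 158, 139, 116, 83, 112, 111, 110, 93, 57, 68, 68, 67, 68, 67, 67, 70, 68, 66]
bodyface [545.8  75.9] local -31.3 0.2
L [554.4  49. ] local -20.9 -26.1
R [557.8 101.6] local -21.0 26.6
bow in edge [498.3  79. ] local -78.9 0.0
hook [521.5  76.3] local -55.6 -1.1
```

Emit:
drive_tool([
  [-0.05,-0.07,1,0,0,0,1],
  [0,0,2,0,0,0,1],
  [0,0,2,0,0,0,1],
  [0,0,2,0,0,0,1],
  [0,0,1.2,0,0,0,1],
  [0,0,0.7,0,0,0,1],
  [0,0,0.3,0,0,0,1],
  [0,0,0,0,0,0,1],
  [0,0,0,0,0,0,1],
])

```text
time_s: 17.88
tool_pos: [0.5746, 0.0739, 0.1895]
tool_rot: [180.0, 0.1, 176.2]
force: [-0.3, 0.3, -0.2]
grip_width: 0.0871
```

Emit:
drive_tool([
  [0,0,0,0,0,0,0],
  [0,0,0,0,0,0,0],
  [0,0,0,0,0,0,0],
  [0,0,0,0,0,0,0],
  [0,0,0,0,0,0,0],
  [0,0,0,0,0,0,0],
  [0,0,0,0,0,0,0],
], force=45)

```text
time_s: 18.47
tool_pos: [0.5742, 0.0735, 0.1888]
tool_rot: [-180.0, 0.0, 176.2]
force: [-0.3, 0.5, 1.0]
grip_width: 0.0536
```

```bash
python3 - <<'E'
from h import *
o=env.get_obs()
for k in ["time_s","tool_pos","tool_rot","force","wrist_torque","grip_width"]: print(k,o[k])
c=env.read_camera("wrist"); crop(c["img"],150,80,430,330,2.4,"pics/w16.png")
E
```

```text
time_s 18.4667
tool_pos [0.574172   0.0735275  0.18882046]
tool_rot [-1.79978384e+02  3.35054450e-03  1.76193361e+02]
force [-0.26706625  0.53920552  0.98462216]
wrist_torque [-0.02089066 -0.08300322  0.06508564]
grip_width 0.053600940584797786
```

View pics/w16.png

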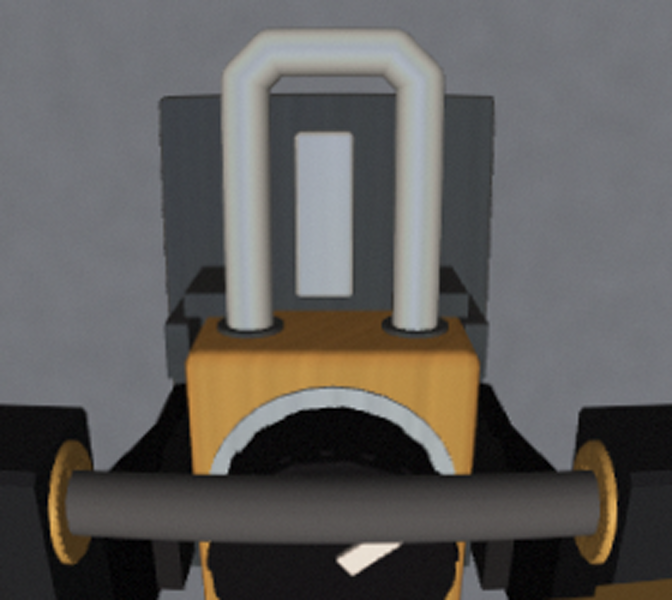

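Gripped at 53.6 mm across the body, hook clear inside the eye. Lift slowly.

Emit:
drive_tool([
  [0,0,-0.3,0,0,0,0],
  [0,0,-0.6,0,0,0,0],
  [0,0,-0.8,0,0,0,0],
  [0,0,-0.8,0,0,0,0],
  [0,0,-0.5,0,0,0,0],
  [0,0,0,0,0,0,0],
])

```text
time_s: 19.02
tool_pos: [0.5746, 0.0741, 0.2203]
tool_rot: [180.0, 0.1, 176.2]
force: [0.8, -0.1, -3.6]
grip_width: 0.0539
```

```bash
python3 - <<'E'
from h import *
o=env.get_obs()
for k in ["time_s","tool_pos","tool_rot","force","wrist_torque","grip_width"]: print(k,o[k])
c=env.read_camera("wrist"); crop(c["img"],150,80,430,330,2.4,"pics/w17.png")
s=env.read_camera("scene"); crop(s["img"],200,120,340,225,5,"pics/s17.png")
E
```

```text
time_s 19.0167
tool_pos [0.57462057 0.07411532 0.22033304]
tool_rot [1.79994301e+02 1.12689011e-01 1.76210406e+02]
force [ 0.83791353 -0.08348638 -3.61869184]
wrist_torque [ 0.07134387 -0.2285433   0.0163815 ]
grip_width 0.05386103374962518
```

View pics/w17.png

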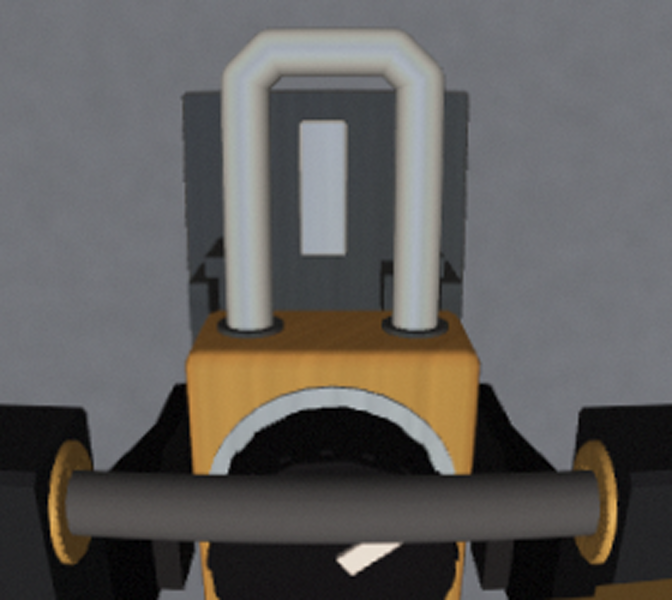

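View pics/s17.png

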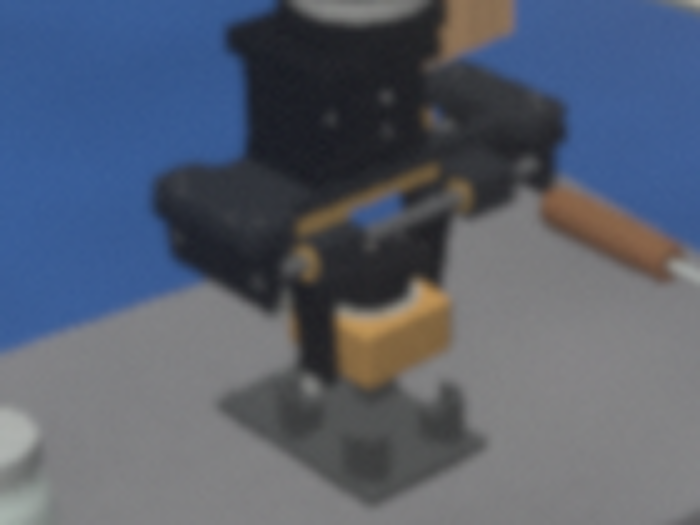

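Emit:
drive_tool([
  [0,0,-0.4,0,0,0,0],
  [0,0,-0.8,0,0,0,0],
  [0,0,-1.2,0,0,0,0],
  [0,0,-1.5,0,0,0,0],
  [0,0,-1.5,0,0,0,0],
  [0,0,-1.5,0,0,0,0],
  [0,0,-1.5,0,0,0,0],
  [0,0,-1.2,0,0,0,0],
  [0,0,-0.8,0,0,0,0],
  [0,0,-0.4,0,0,0,0],
  [0,0,0,0,0,0,0],
  [0,0,0,0,0,0,0],
  [0,0,0,0,0,0,0],
  [0,0,0,0,0,0,0],
  [0,0,0,0,0,0,0],
  [0,0,0,0,0,0,0],
])

```text
time_s: 20.45
tool_pos: [0.574, 0.0736, 0.3263]
tool_rot: [-180.0, -0.0, 176.2]
force: [-0.1, 0.1, -4.5]
grip_width: 0.0539
```

```bash
python3 - <<'E'
from h import *
o=env.get_obs()
for k in ["time_s","qpos","joint_velocities","tool_pos","tool_rot","force","wrist_torque","grip_width"]: print(k,o[k])
c=env.read_camera("wrist"); crop(c["img"],150,80,430,330,2.4,"pics/w18.png")
s=env.read_camera("scene"); crop(s["img"],120,80,440,320,2.4,"pics/s18.png")
t=env.read_camera("top"); crop(t["img"],140,130,440,330,2.6,"pics/t18.png")
E
```

```text
time_s 20.45
qpos [ 41.11954561  18.03062656 -62.19322491  89.07235607  16.01253554
  82.63132393  64.21692145]
joint_velocities [ 0.01385573 -0.11106753 -0.05205285 -0.26902757 -0.01165152 -0.101813
 -0.06228186]
tool_pos [0.57397856 0.07361496 0.32625843]
tool_rot [-1.79994664e+02 -4.38659067e-02  1.76203320e+02]
force [-0.08333715  0.06550968 -4.45743384]
wrist_torque [ 0.06204804 -0.19819306 -0.01335175]
grip_width 0.05387311622583019
```

View pics/w18.png

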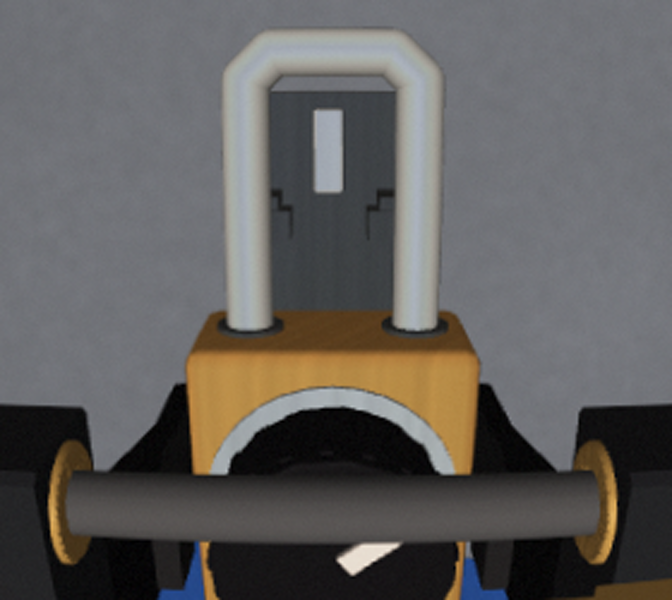

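View pics/s18.png

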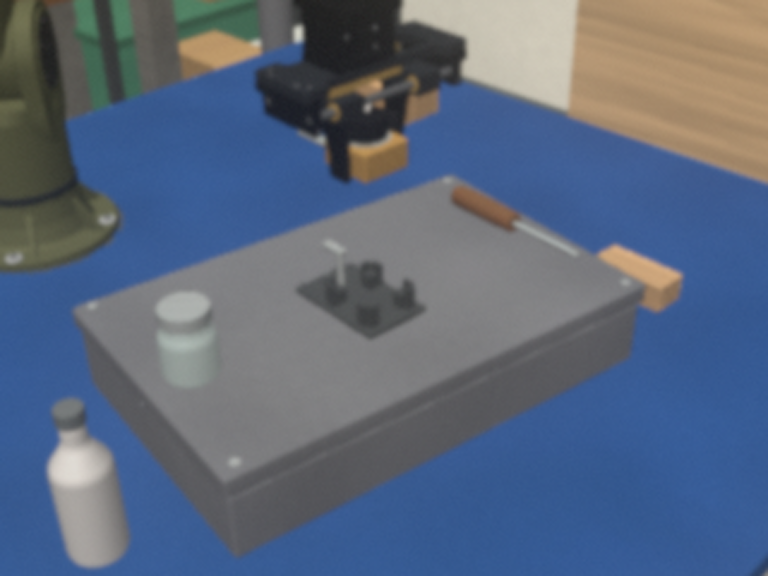

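View pics/t18.png

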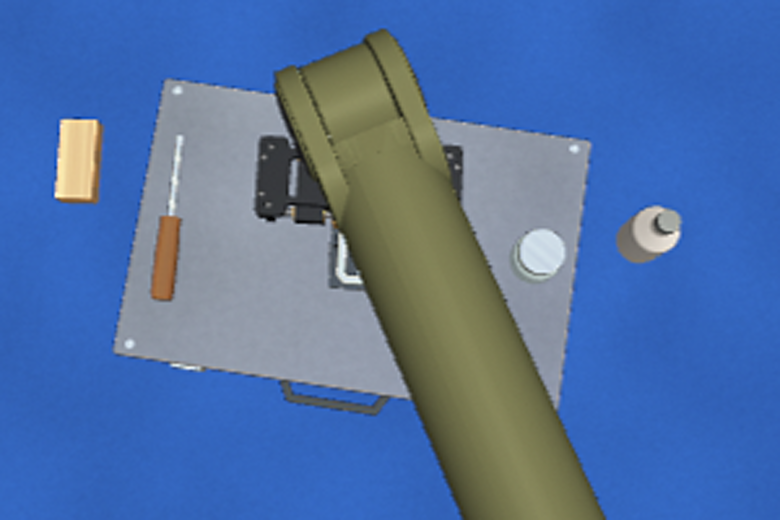

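```bash
python3 -c "
from cell import env
print(env.sign_off())"
```

```text
the job is handed in; nothing more can be done
None
```

The padlock is open and off its hook. I handed the job in at about 20.5 s with the gripper still holding it.

**What I did**
- **Dial:** it started in the second click. I turned it anticlockwise to the end stop: the body turned with the dial in its play, and the wrist torque rose to about 0.65 N m. I then turned it clockwise about 0.9 rad and let go, and it read 0.894 rad.
- **Shackle:** I pulled it out until the force rose to 9 N. Camera measurements put it about 21.6 mm out, against the full 22 mm, which is within the measuring error.
- **Lift:** I gripped the body by its y sides with 45 N and lifted it straight up over the hook.

**Last checks**
- The padlock is level with the dial up. Its position between the fingers did not change during the lift, and the arm is still.
- The underside is about 159 mm above the lid, worked out from how far the tool rose.
- The last dial reading with the shackle out was 0.893 rad.
- The jar, screwdriver, offcut and glue look unmoved in the top view.

**What went wrong:** with 20 N on the dial, the grip slipped about 10° on the first turn. I raised it to 35 N and finished that turn without further slip. No other check failed or disagreed.

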